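Push a stuck drying cartridge out of a bench dryer and lay it on the balance

ROBOT

A 6-joint arm with a two-finger parallel gripper is mounted at the origin on a cart in front of the work surface, level with it; the furniture and walls round the work are solid. World frame = base frame: x ahead of the robot, y to its left, z up, the work surface at z = 0. Lengths are in m, angles in degrees, forces in N, time in s.
With the tool pointing down it reaches from about 0.4 to 0.825 m from the base axis. Payload 7 kg.
Tool frame: the origin (TCP) lies midway between the tips of the shut fingers; the grasp point (between the pads) lies 19 mm behind it; z points along the fingers, y is the direction in which the jaws open and shut (so a half turn about z gives the same grasp; the last joint's range is limited). The gripper opens to 88 mm and grips with 3 to 60 N. Pads are 19 mm wide; open, the fingers measure 130 mm over their backs; the gripper's body (78 mm by 193 mm) begins 47 mm behind the grasp point.
Start: joints at [91.736, 20.546, 0.682, 0, -70.136, -16.507], TCP at [0.172, 0.653, 0.227] pointing down, gripper open.
Joint ranges: [-176.03, 176.03], [-82.01, 121.73], [-58.28, 71.71], [-173.87, 95.51], [-174.79, -0.11], [-173.66, 173.66]. Speed limits (degrees/s): [136.94, 136.94, 172.46, 180, 180, 180].

INTERFACE

Orientations are given as a 3x3 rotation matrix whose columns are the frame's x, y, z axes.
In Python, from rig import robot gives the robot as it stands. Calls block until the motion is done:
- robot.goto(position, orientation): joint-space move of the TCP to a pose.
- robot.servo_line(position, ori=None, speed=0.15): straight line of the TCP; ori=None keeps the orientation; speed is the mean speed in m/s.
- robot.movej(angles): joint-space move.
- robot.move_gripper(opening): opening from 0.0 (shut) to 1.0 (fully open); the grip force is fixed at half the most; returns when the fingers have stopped.
- robot.dwell(seconds).
- robot.ik(position, orientation): joint angles nearest the present ones, or None.
- robot.grab_frame(name): name is "side" or "top" or "wrist"; returns (picture, depth): 400x640x3 uint8, red, green, blue; 400x640 float32, m along the optical axis (not along the pixel's ray), 0 where there is no reading.
- robot.camera_info(name): a dict with "vfov" (degrees; the focal length in pixels is half the picture's height over the tangent of half this angle, whatever the lens; pixels are square), "cx", "cy" (the principal point, pixels), "view" (4x4, takes a point from world to camera coordinates); the wrist camera has in their place "T_tool_cam" (4x4, takes a point from camera to tool coordinates, whose origin is the TCP and whose axes are the flange's). Camera axes: x right, y down, z forward; pixel columns grow to the right and rows downward; lengths in m; the calibration is good to about 2 mm. A picture is of the moment at which its call begins: read the wrist's pose just before it. camera_info takes no time and is no camera call.
A pose or a line that the arm cannot do raises robot.Unreachable and nothing moves.
- robot.job_done(): hands the job in, once; it reports no verdict.
Readings, each from a call of its own:
- robot.read_t(): time.
- robot.read_qpos(): joint angles.
- robot.read_qvel(): joint speeds.
- robot.read_effort(): joint torques, N m.
- robot.read_position(): TCP position.
- robot.read_tcp_rot(): TCP orientation.
- robot.read_force(): force on the tool from outside, world axes, zero at the start.
- robot.read_ft_torque(): the same for the moment, N m.
- robot.read_grip_width(): opening from 0.0 (shut) to 1.0 (fully open).
Only numpy, scipy, OpenCV 4.12 (cv2) and the standard library are available. Lean on these libraries where they do the work, as an engineer would, in place of code of your own. Each camera call takes 0.05 s, during which the arm holds its last target.

TASK

The white drying cartridge is stuck in the pocket of the small blue bench dryer: take the red-handled push-out tool, push its pin through the round hole in the dryer's back and drive the cartridge out of the mouth onto the ledge, without letting it fall to the worktop. Then draw the pin back out and stand the tool upright on the worktop, well clear of the dryer. Lay the cartridge flat in the middle of the loose yellow tray on the balance, so that the tray stays level and centred on its pan, let go, and leave the things round about where they are.

Things in the scene. Friction and masses are not known exactly. Their poses are not given: they have to be found in the camera images.
- dryer: Blue bench dryer, fixed, 70 mm wide (112 over its feet), 92 deep, 83 high (98 to the black cap on its roof). Origin on the worktop under the pocket's centre. Its y is the push-out direction: the back with the access hole is 50 mm from the origin toward -y, the open mouth 42 mm toward +y. Pocket 50 mm wide, 25 to 69 mm above the worktop. A spring plunger in its roof grips the cartridge: pushing takes some 10 N.
- hole (a point): Centre of the outer mouth of the round access hole in the dryer's back, 28 mm in diameter, 47 mm above the worktop; the back wall is 8 mm thick. Axes as the dryer's: y points into the hole.
- pocket (a point): Centre of the cartridge's place in the pocket, 45 mm above the worktop, 50 mm in front of the outer face of the back. Axes as the dryer's: y points out of the mouth.
- ledge (a point): Centre of the top of the aluminium landing ledge before the mouth: 60 mm wide, level with the pocket floor (25 mm above the worktop), reaching from the mouth to 144 mm from the dryer's origin along its y.
- cartridge_center (a point): Centre of the cartridge: loose white block with an orange band, 46 mm wide (x), 80 long (y), 40 high (z), 0.17 to 0.34 kg. Starts in the pocket at pocket, axes along the dryer's, its front recessed 2 mm, so it cannot be gripped there. It is fully out of the mouth 82 mm from pocket along y; beyond 144 mm it tips off the ledge.
- tool_handle (a point): Middle of the red handle of the push-out tool, 37.5 mm above its underside. The tool, 0.25 kg, stands upright: handle 30 mm wide (x), 40 along y, 75 high, on a foot 44 by 60 mm, 8 high. A level steel pin, 14 mm thick, 130 mm long, sticks out of the handle's front along the tool's +y, its axis 45 mm above the underside.
- tool_tip (a point): Centre of the free end of the tool's pin, 150 mm from the handle's middle along the tool's y, 45 mm above the underside of the foot. Axes as the tool's.
- tray_in (a point): Centre of the inner floor of the loose, light yellow tray (60 g): 160 by 160 mm outside, 14 mm high, walls and floor 3 mm. It lies loose on the balance's pan and tips if loaded well off its middle.
- pan (a point): Centre of the top of the balance's square steel pan, 80 by 80 mm, 58 mm above the worktop. The balance is white and fixed, its case 40 mm high, 170 mm wide (y), from 120 mm in front of (-x) to 80 mm behind the pan's centre.
- petri: Petri dish, 60 mm across, 15 mm high, a bystander; origin under its centre.
- bottle: Clear bottle with blue cap, 56 mm across, 105 mm high, a bystander; origin under its centre.
- timer: White lab timer, 62 by 66 by 20 mm, a bystander; origin under its centre.
- slides: White box of slides, 55 by 165 by 28 mm (long along its y), a bystander; origin under its centre.
- marker_2: Marker with blue cap lying down, 135 mm long (y), 13 mm thick, a bystander; origin under its centre.
- cartridge: The same cartridge; origin at the centre of its underside.
- push_tool: The same tool; origin at the centre of the underside of its foot.
- tray: The same tray; origin at the centre of its underside.

How it is judged:
By the outcome, as a careful person would: the job done as asked, in the order asked, and still so for the second after the job is handed in, with the robot touching nothing.
It also fails if it takes over 51 s, if anything falls off the work surface, if the arm or the gripper's body presses on something with over 40 N, if the wrist force passes 120 N, or if a joint passes its speed limit or range.

## Working session

There is one attempt and no reset: what is moved stays moved. The work goes in short steps, each a Python script; the robot and the scene stay as the last script left them, time stands still between calls to the robot, and variables do not carry over. Pictures are saved under pics/ and viewed, and the job is handed in when it is done.

```bash
ls; mkdir -p pics
cat > h.py <<'E'
import numpy as np, cv2
from rig import robot
def grab(n):
    p=np.array(robot.read_position());R=np.array(robot.read_tcp_rot())
    im,d=robot.grab_frame(n); ci=robot.camera_info(n)
    f=200/np.tan(np.radians(ci['vfov'])/2)
    if n=='wrist':
        T=np.eye(4);T[:3,:3]=R;T[:3,3]=p
        T=T@np.array(ci['T_tool_cam'])
    else: T=np.linalg.inv(np.array(ci['view']))
    return im,d,dict(f=f,cx=ci.get('cx',320),cy=ci.get('cy',200),T=T)
def save(im,name): cv2.imwrite('pics/'+name,cv2.cvtColor(im,cv2.COLOR_RGB2BGR))
def cloud(d,c):
    v,u=np.mgrid[0:400,0:640]
    P=np.stack([(u-c['cx'])/c['f']*d,(v-c['cy'])/c['f']*d,d],-1)
    return P@c['T'][:3,:3].T+c['T'][:3,3]
def ray(u,v,z,c):
    r=c['T'][:3,:3]@np.array([(u-c['cx'])/c['f'],(v-c['cy'])/c['f'],1.]);o=c['T'][:3,3]
    return o+r*(z-o[2])/r[2]
def down(yaw): # tool z down, tool y (jaw) along direction yaw deg
    a=np.radians(yaw);y=np.array([np.cos(a),np.sin(a),0]);z=np.array([0,0,-1.])
    return np.stack([np.cross(y,z),y,z],1)
E
python3 - <<'E'
from h import *
for n in ['side','top','wrist']:
    im,d,c=grab(n); save(im,n+'0.png'); np.savez(n+'0.npz',im=im,d=d,**c)
    print(n,c, (d==0).mean())
    print(robot.camera_info(n))
print(robot.read_t(),robot.read_tcp_rot())
E
```

```text
pics
side {'f': np.float64(435.8805669817696), 'cx': 321.53730053723064, 'cy': 196.4821572616506, 'T': array([[-0.99964019, -0.02394273,  0.01209242,  0.53216393],
       [-0.02470168,  0.64600148, -0.76293638,  0.9133328 ],
       [ 0.01045506, -0.76296057, -0.64636047,  0.82356839],
       [ 0.        ,  0.        ,  0.        ,  1.        ]])} 0.05560546875
{'vfov': 49.29522260985192, 'cx': 321.53730053723064, 'cy': 196.4821572616506, 'view': array([[-0.99964019, -0.02470168,  0.01045506,  0.54592285],
       [-0.02394273,  0.64600148, -0.76296057,  0.05107733],
       [ 0.01209242, -0.76293638, -0.64636047,  1.22270172],
       [ 0.        ,  0.        ,  0.        ,  1.        ]])}
top {'f': np.float64(445.1230555365786), 'cx': 314.1142613895588, 'cy': 187.556005675761, 'T': array([[-0.01939795, -0.99221054,  0.1230527 ,  0.37751845],
       [-0.99980041,  0.01983879,  0.00235818, -0.02806077],
       [-0.00478102, -0.1229824 , -0.99239734,  1.27784204],
       [ 0.        ,  0.        ,  0.        ,  1.        ]])} 0.004
{'vfov': 48.390097466620674, 'cx': 314.1142613895588, 'cy
[... 524 characters left out ...]
37, -0.96611225,  0.38332248],
       [ 0.        ,  0.        ,  0.        ,  1.        ]])} 0.00468359375
{'vfov': 63.52900191965577, 'cx': 318.821676464299, 'cy': 197.66031420329438, 'T_tool_cam': array([[-8.04335840e-04, -9.66086937e-01, -2.58215770e-01,
         6.91459164e-02],
       [ 9.99999558e-01, -6.51303444e-04, -6.78191479e-04,
         4.35491655e-04],
       [ 4.87015109e-04, -2.58216201e-01,  9.66087034e-01,
        -1.57586222e-01],
       [ 0.00000000e+00,  0.00000000e+00,  0.00000000e+00,
         1.00000000e+00]])}
0.15 [[ 9.66946592e-01 -2.54978944e-01 -1.61774684e-04]
 [-2.54978947e-01 -9.66945822e-01 -1.22997904e-03]
 [ 1.57191402e-04  1.23057317e-03 -9.99999230e-01]]
```

View pics/top0.png

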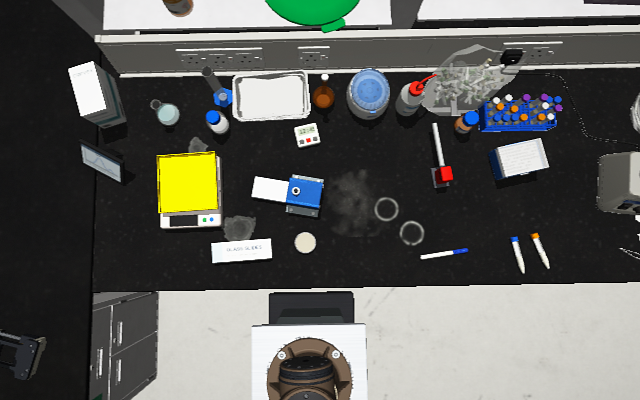

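View pics/side0.png

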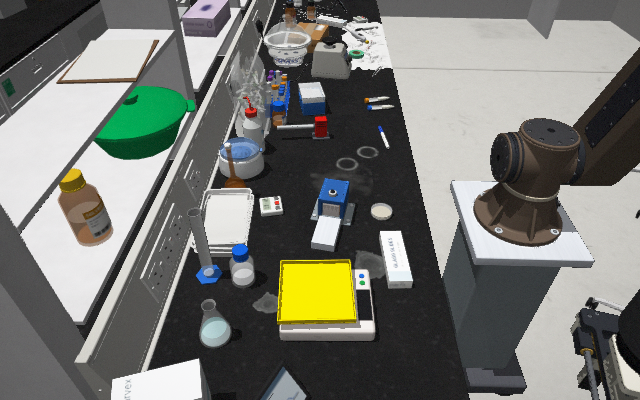

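View pics/wrist0.png

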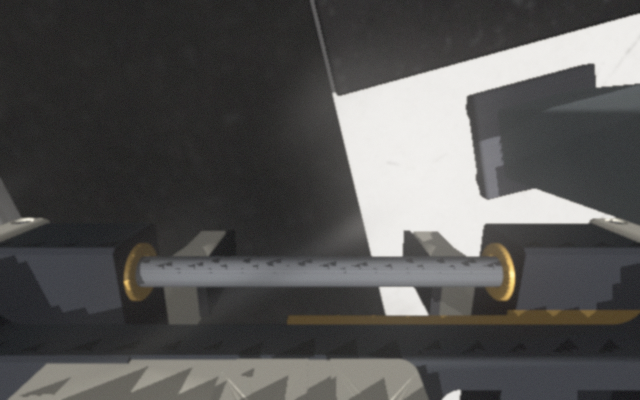

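Top view: dryer at about (305,194) with its mouth and ledge to the left (world +y), tool at (443,175) with its pin pointing up (+x), tray at (187,180), slides (242,250), petri (305,242), marker (443,254), timer (307,134), bottle (217,121). Measuring next.

```bash
cat > m.py <<'E'
from h import *
def ld(n):
    z=np.load(n+'0.npz'); return z['im'],z['d'],dict(f=float(z['f']),cx=float(z['cx']),cy=float(z['cy']),T=z['T'])
for n in ['top','side']:
    im,d,c=ld(n); P=cloud(d,c); hsv=cv2.cvtColor(im,cv2.COLOR_RGB2HSV); H,S,V=[hsv[...,i].astype(int) for i in range(3)]
    ws=(P[...,0]>0.3)&(P[...,0]<0.85)&(P[...,1]>-0.5)&(P[...,1]<0.5)&(d>0)
    def rect(name,m,zlo,zhi):
        m=m&ws&(P[...,2]>zlo)&(P[...,2]<zhi)
        m=m.astype(np.uint8); k,lab,st,_=cv2.connectedComponentsWithStats(m)
        for i in range(1,k):
            if st[i,4]<25: continue
            q=P[lab==i]; r=cv2.minAreaRect(q[:,:2].astype(np.float32)*1000)
            print(n,name,st[i],'c',np.round(r[0],1),'sz',np.round(r[1],1),'ang',round(r[2],1),'z med',np.round(np.median(q[:,2])*1000,1),'zr',np.round(np.percentile(q[:,2],[2,98])*1000,1))
    rect('yellow',(abs(H-30)<6)&(S>150),0.05,0.09)
    rect('redtop',((H<8)|(H>172))&(S>150)&(V>80),0.06,0.095)
    rect('blueroof',(abs(H-110)<12)&(S>120),0.075,0.095)
    rect('cap',(V<256),0.09,0.105)
    rect('ledge',(S<60)&(V>150)&(P[...,1]<0.2)&(P[...,1]>0),0.018,0.032)
    rect('pin',(P[...,1]<-.2)&(P[...,1]>-.35)&(P[...,0]>.55),0.03,0.06)
    rect('low',(V<256),0.006,0.035)
E
python3 m.py
```

```text
top yellow [ 157  151   61   62 3338] c [551.2 323.1] sz [160.8 161.1] ang 2.9 z med 61.4 zr [56.4 73.6]
top redtop [440 166  13  15 158] c [ 559.3 -387.1] sz [39.3 28.9] ang 7.6 z med 74.0 zr [68.4 78.5]
top blueroof [357  89   9   9  31] c [ 782.2 -157.4] sz [28.1 17.1] ang 42.8 z med 93.4 zr [88.9 94.9]
top blueroof [463 111  17  15 182] c [ 710.1 -460.7] sz [39.6 38.1] ang 76.2 z med 89.1 zr [77.2 93.6]
top blueroof [286 177  37  31 810] c [513.7   2.6] sz [91.7 69.9] ang 79.4 z med 82.8 zr [77.8 87.9]
top cap [353  70  35  37 930] c [ 798.5 -185.3] sz [102.3  94.1] ang 0.2 z med 96.1 zr [ 90.5 101.7]
top cap [427  79  41  29 117] c [ 766.2 -386.6] sz [126.7  29. ] ang 51.6 z med 97.6 zr [ 90.5 104.8]
top cap [401  83  24  24 112] c [ 771.9 -296.9] sz [63.5 54.4] ang 58.3 z med 100.8 zr [ 90.3 104.9]
top cap [207 110  13  14  81] c [722.4 244.8] sz [30.  33.3] ang 48.9 z med 102.5 zr [ 94.1 104.8]
top cap [465 111  14  12  43] c [ 712.8 -457.6] sz [26.9 33.9] ang 43.5 z med 91.2 zr [90.3 94.6]
top cap [292 187   8   8  48] c [517.6  24.7] sz [18.7 19.4] ang 89.2 z med 94.6 zr [ 9
[... 4838 characters left out ...]
7 zr [ 7.2 16.2]
side low [244 211   4  22  40] c [745.1  86.8] sz [ 6.6 78.6] ang 5.2 z med 32.5 zr [29.1 34.3]
side low [ 379  231   34   56 1336] c [361.9 184.8] sz [ 56.5 168.3] ang 3.9 z med 25.9 zr [ 8.6 29. ]
side low [210 250  23   7 117] c [789.2 192.1] sz [54.5 13.2] ang 2.2 z med 22.3 zr [ 7.  34.4]
side low [201 267  15  11 100] c [813.3 245.4] sz [33.8 23.4] ang 2.5 z med 20.5 zr [ 6.4 34. ]
side low [231 268  24  19 193] c [720.4 267.4] sz [55.4 25.4] ang 20.1 z med 21.5 zr [ 6.7 34.5]
side low [199 320  33  28 387] c [755.8 413.2] sz [65.6 43.2] ang 25.6 z med 20.6 zr [ 6.9 34.2]
side low [279 325  97  16 799] c [525.7 406.6] sz [ 21.5 199.8] ang 89.3 z med 22.6 zr [ 7.1 34.6]
```

Run:
```python
from h import *
print(robot.read_qpos())
def t(n,p,yaw):
    for k in (0,180):
        q=robot.ik(p,down(yaw+k)); print(n,yaw+k,None if q is None else np.round(q,1), 'camdir',np.round(down(yaw+k)[:2,0],2))
t('viewdryer',[.515,0.04,.30],-10.7)
t('viewtray',[.55,.32,.30],3)
t('tool hover',[.56,-.384,.20],-82.5)
t('tool',[.56,-.384,.028],-82.5)
o=np.array([.5145,.009]);yd=np.array([.186,.983])
for l in (-.26,-.10,-.32): p=o+l*yd; t('ins%g'%l,[*p,.03],-10.7)
p=o+.095*yd; t('cart',[*p,.031],-10.7)
t('tray',[.551,.325,.067],3); t('tray90',[.551,.325,.067],-10.7)
```

```text
[ 9.17367288e+01  2.05816623e+01  6.46992381e-01 -1.21218251e-02
 -7.01354898e+01 -1.65049462e+01]
viewdryer -10.7 [ 26.2   3.1 -12.1   0.  -74.8 143.1] camdir [0.19 0.98]
viewdryer 169.3 [ 26.2   3.1 -12.1   0.  -74.8 -36.9] camdir [-0.19 -0.98]
viewtray 3 [ 47.7  14.9   2.2   0.  -77.3 135.3] camdir [-0.05  1.  ]
viewtray 183 [ 47.7  14.9   2.2   0.  -77.3 -44.7] camdir [ 0.05 -1.  ]
tool hover -82.5 [-18.   21.8  -0.9   0.  -67.3 115.5] camdir [0.99 0.13]
tool hover 97.5 [-18.   21.8  -0.9   0.  -67.3 -64.5] camdir [-0.99 -0.13]
tool -82.5 [-18.   30.7 -11.3   0.  -48.  115.5] camdir [0.99 0.13]
tool 97.5 [-18.   30.7 -11.3   0.  -48.  -64.5] camdir [-0.99 -0.13]
ins-0.26 -10.7 None camdir [0.19 0.98]
ins-0.26 169.3 [ -6.5  19.2 -31.5   0.  -39.3  -4.2] camdir [-0.19 -0.98]
ins-0.1 -10.7 [ 12.2  17.4 -34.5   0.  -38.1 157.1] camdir [0.19 0.98]
ins-0.1 169.3 [ 12.2  17.4 -34.5   0.  -38.1 -22.9] camdir [-0.19 -0.98]
ins-0.32 -10.7 None camdir [0.19 0.98]
ins-0.32 169.3 [-13.4  20.8 -28.9   0.  -40.4   2.7] camdir [-0.19 -0.98]
cart -10.7 [ 31.6  20.2 -29.6   0.  -40.2 137.7] camdir [0.19 0.98]
cart 169.3 [ 31.6  20.2 -29.6   0.  -40.2 -42.3] camdir [-0.19 -0.98]
tray 3 [ 48.   25.1 -14.9   0.  -49.9 135. ] camdir [-0.05  1.  ]
tray 183 [ 48.   25.1 -14.9   0.  -49.9 -45. ] camdir [ 0.05 -1.  ]
tray90 -10.7 [ 48.   25.1 -14.9   0.  -49.9 121.3] camdir [0.19 0.98]
tray90 169.3 [ 48.   25.1 -14.9   0.  -49.9 -58.7] camdir [-0.19 -0.98]
```

Run:
```python
from h import *
robot.goto([.515,0.04,.30],down(169.3)); print(robot.read_t())
im,d,c=grab('wrist'); save(im,'w1.png'); np.savez('w1.npz',im=im,d=d,**c)
robot.goto([.56,-.384,.20],down(97.5)); print(robot.read_t())
im,d,c=grab('wrist'); save(im,'w2.png'); np.savez('w2.npz',im=im,d=d,**c)
print(robot.read_position())
```

```text
2.65
4.3083
[ 0.56076445 -0.38291433  0.20075389]
```

View pics/w1.png

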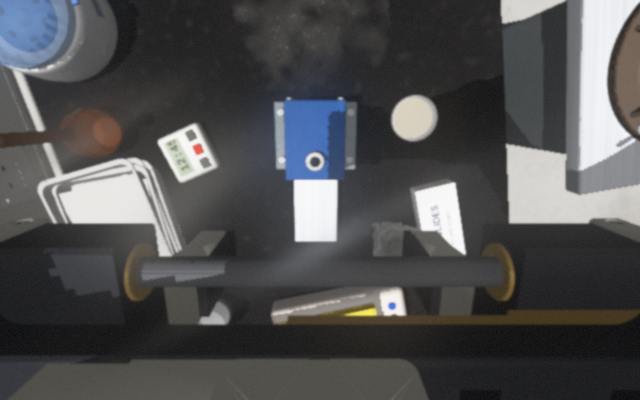

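View pics/w2.png

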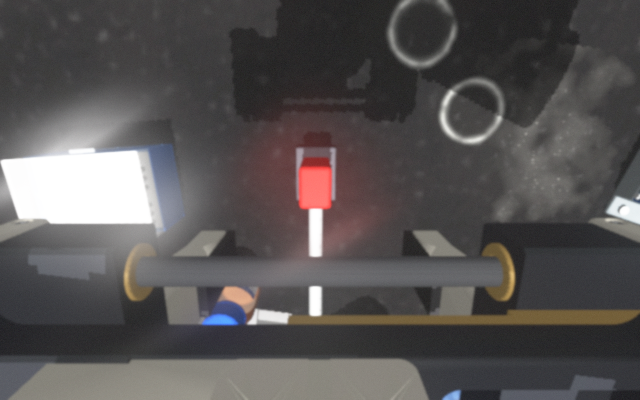

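The wrist views show the dryer roof at (315,140), ledge (316,210), and the red handle at (316,186) with the pin running straight down in the picture.

Run:
```python
from h import *
def ld(n):
    z=np.load(n+'.npz'); return z['im'],z['d'],dict(f=float(z['f']),cx=float(z['cx']),cy=float(z['cy']),T=z['T'])
def comps(name,m,P,c,zpl,mn=60):
    m=cv2.morphologyEx(m.astype(np.uint8),cv2.MORPH_CLOSE,np.ones((3,3)))
    k,lab,st,_=cv2.connectedComponentsWithStats(m)
    for i in range(1,k):
        if st[i,4]<mn: continue
        cs,_=cv2.findContours((lab==i).astype(np.uint8),cv2.RETR_EXTERNAL,cv2.CHAIN_APPROX_NONE)
        ct=max(cs,key=len)[:,0]
        q=np.array([ray(u,v,zpl,c)[:2] for u,v in ct])*1000
        r=cv2.minAreaRect(q.astype(np.float32))
        z=P[...,2][lab==i]
        print(name,st[i],'c',np.round(r[0],1),'sz',np.round(r[1],1),'ang',round(r[2],1),'z',np.round(np.median(z)*1000,1))
for n in ['w1','w2']:
    im,d,c=ld(n); P=cloud(d,c); hsv=cv2.cvtColor(im,cv2.COLOR_RGB2HSV); H,S,V=[hsv[...,i].astype(int) for i in range(3)]
    fr=d>0.2
    if n=='w1':
        comps('roof',(abs(H-110)<12)&(S>120)&fr&(abs(P[...,2]-.083)<.01)&(P[...,0]<.65),P,c,.083)
        comps('cap',(V<256)&fr&(abs(P[...,2]-.098)<.007)&(P[...,0]<.65),P,c,.098,30)
        comps('ledge',(V>120)&(S<60)&fr&(abs(P[...,2]-.025)<.007)&(P[...,0]<.6)&(P[...,0]>.45),P,c,.025)
        comps('petri',(V>80)&fr&(abs(P[...,2]-.015)<.006)&(P[...,0]<.45)&(P[...,1]<.1),P,c,.015)
    else:
        comps('handle',((H<8)|(H>172))&(S>120)&fr&(abs(P[...,2]-.075)<.008),P,c,.075)
        comps('pin',(V>100)&fr&(abs(P[...,2]-.052)<.012)&(P[...,0]>.57)&(P[...,1]>-.42),P,c,.052)
        m=((H<8)|(H>172))&(S>120)&fr
        print('handle z pct',np.percentile(P[...,2][m],[5,50,95]))
```

```text
roof [ 284   99   62   81 4147] c [512.6   2.9] sz [90.5 68. ] ang 79.3 z 82.4
cap [305 152  19  19 272] c [517.2  24.1] sz [20.2 20.1] ang 79.3 z 92.6
ledge [ 294  180   43   61 2598] c [532.1 103.6] sz [87.9 59.6] ang 79.3 z 24.4
petri [ 614   11   26  124 2190] c [104.1   5.7] sz [ 31.6 153.4] ang 3.7 z 12.4
petri [ 391   95   46   46 1672] c [379.7   3.9] sz [58.1 60.3] ang 79.3 z 14.5
petri [420 180  33   8  79] c [358.7  98.8] sz [44.6  3.8] ang 2.9 z 15.0
handle [ 299  165   33   44 1374] c [ 557.4 -387.5] sz [40.  28.5] ang 6.7 z 74.2
pin [308 209  14  47 631] c [ 609.6 -381.3] sz [49.6 13.1] ang 7.7 z 50.3
pin [309 287  13  28 361] c [ 686.9 -370.8] sz [32.8 13. ] ang 7.6 z 50.3
handle z pct [0.02418655 0.07395755 0.07538247]
```

```bash
cat >> h.py <<'E'
YD=np.array([np.cos(np.radians(79.3)),np.sin(np.radians(79.3))]); ND=np.array([YD[1],-YD[0]])
ORG=.5036*ND+.1015*YD
def loc(l,z,lat=0): return [*(ORG+l*YD+lat*ND),z]
E
python3 - <<'E'
from h import *
R=down(97.7)
robot.goto([.558,-.388,.10],R)
robot.servo_line([.558,-.388,.028],speed=.12)
robot.move_gripper(0.0); print(robot.read_grip_width()*88,robot.read_position(),robot.read_force(),robot.read_t())
robot.servo_line([.558,-.388,.10],speed=.15)
robot.goto(loc(-.265,.10),down(169.3))
robot.servo_line(loc(-.265,.0305),speed=.12)
print(robot.read_position(),loc(-.265,.0305),robot.read_force(),robot.read_t())
for n in ['top','side','wrist']:
    im,d,c=grab(n); save(im,n+'3.png'); np.savez(n+'3.npz',im=im,d=d,**c)
E
```

```text
30.00810100926477 [ 0.55796017 -0.38793789  0.02793313] [-1.37288106  0.58956812  0.31503673] 6.5333
[ 0.46498173 -0.25445314  0.03070098] [np.float64(0.4644873127238228), np.float64(-0.2541588997430578), 0.0305] [ 0.28240566  0.5478171  -1.95282597] 8.8917
```

Run:
```python
from h import *
a=cv2.imread('pics/top3.png')[150:270,200:420]; b=cv2.imread('pics/side3.png')[90:260,220:440]
o=np.vstack([cv2.resize(a,(660,300)[::1],interpolation=2) if 0 else cv2.resize(a,None,fx=2.4,fy=2.4),cv2.resize(b,None,fx=2.4,fy=1.7)])
print(o.shape);cv2.imwrite('pics/c3.png',o)
def ld(n):
    z=np.load(n+'.npz'); return z['im'],z['d'],dict(f=float(z['f']),cx=float(z['cx']),cy=float(z['cy']),T=z['T'])
im,d,c=ld('top3');P=cloud(d,c)
l=(P[...,:2]-ORG)
s=l@YD;t=l@ND
m=(abs(t)<.03)&(s<-.06)&(s>-.24)&(P[...,2]>.03)&(P[...,2]<.07)&(d>0)
m2=m&(s<-.12)&(s>-.22)
print(m.sum(), 's max',np.sort(s[m])[-5:], 'z',np.median(P[...,2][m2]))
k,lab,st,_=cv2.connectedComponentsWithStats(m.astype(np.uint8)); print(st)
ss=s[m];tt=t[m];ok=ss>-.22
print('lat fit',np.polyfit(ss[ok],tt[ok],1),np.median(tt[ok]))
hsv=cv2.cvtColor(im,cv2.COLOR_RGB2HSV);r=(abs(P[...,2]-.083)<.01)&(abs(hsv[...,0].astype(int)-110)<12)&(hsv[...,1]>120)&(abs(t)<.06)&(abs(s)<.08)
q=cv2.minAreaRect(P[r][:,:2].astype(np.float32)*1000);print(q, (np.array(q[0])/1000-ORG)@ND,(np.array(q[0])/1000-ORG)@YD)
```

```text
(577, 528, 3)
0 s max [] z nan
[[     0      0    640    400 256000]]
  return _methods._mean(a, axis=axis, dtype=dtype,
  ret = ret.dtype.type(ret / rcount)
Traceback (most recent call last):
TypeError: expected non-empty vector for x
```

View pics/c3.png

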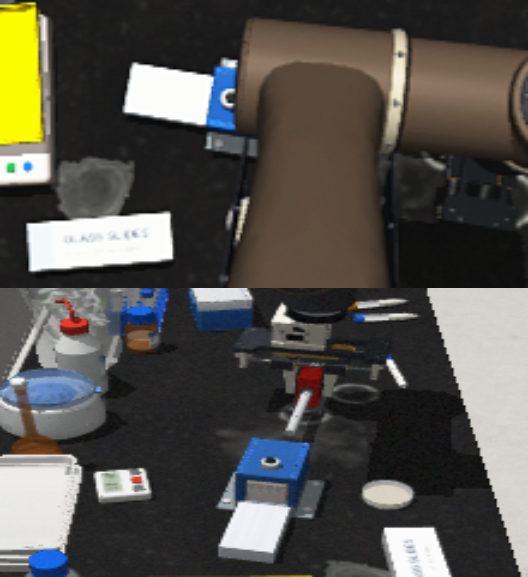

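View pics/wrist3.png

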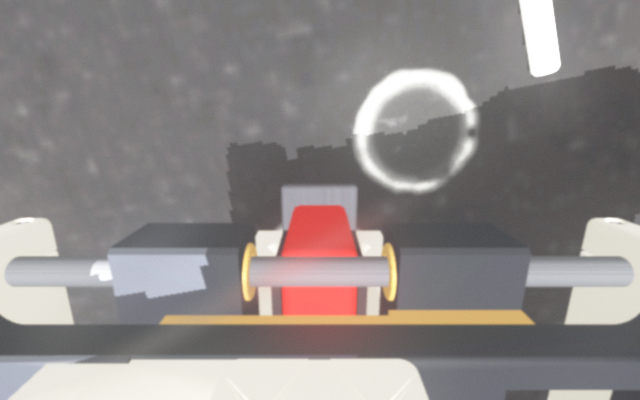

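The arm hides the pin from the top camera. The side view shows the pin (around (300,395) in the crop) pointing at the dryer's back, so I'll check its lateral and height alignment there.

Run:
```python
from h import *
def ld(n):
    z=np.load(n+'.npz'); return z['im'],z['d'],dict(f=float(z['f']),cx=float(z['cx']),cy=float(z['cy']),T=z['T'])
im,d,c=ld('side3');P=cloud(d,c)
l=(P[...,:2]-ORG); s=l@YD;t=l@ND
hsv=cv2.cvtColor(im,cv2.COLOR_RGB2HSV)
m=(abs(t)<.03)&(s<-.06)&(s>-.235)&(P[...,2]>.025)&(P[...,2]<.075)&(d>0)
k,lab,st,_=cv2.connectedComponentsWithStats(m.astype(np.uint8)); print(st)
i=1+np.argmax(st[1:,4]); m=lab==i
print('smax',np.sort(s[m])[-5:],'fit',np.polyfit(s[m],t[m],1),'lat',np.median(t[m]))
for a in np.arange(-.235,-.1,.02):
    k=m&(s>=a)&(s<a+.02)
    if k.any(): print(round(a,3),k.sum(),'t %.1f..%.1f mean %.1f z max %.1f med %.1f'%(t[k].min()*1e3,t[k].max()*1e3,t[k].mean()*1e3,np.percentile(P[...,2][k],90)*1e3,np.median(P[...,2][k])*1e3))
r=(abs(P[...,2]-.083)<.01)&(abs(hsv[...,0].astype(int)-110)<12)&(hsv[...,1]>120)&(abs(t)<.06)&(abs(s)<.08)
q=cv2.minAreaRect(P[r][:,:2].astype(np.float32)*1000);print(q, (np.array(q[0])/1000-ORG)@ND*1e3,(np.array(q[0])/1000-ORG)@YD*1e3, np.median(P[r][:,2]))
h=((hsv[...,0]<8)|(hsv[...,0]>172))&(hsv[...,1]>120)&(abs(t)<.04)&(s<-.2)&(s>-.32)
print('handle t',np.percentile(t[h],[3,97])*1e3,'z',np.percentile(P[h][:,2],[3,97])*1e3)
```

```text
[[     0      0    640    400 255875]
 [   339    149     11     28    125]]
smax [-0.11109501 -0.11011724 -0.10953298 -0.10927395 -0.10782427] fit [-0.00573712 -0.00041346] lat 0.0003985522462448498
-0.235 19 t -5.4..8.3 mean 1.8 z max 56.0 med 51.5
-0.215 18 t -5.3..7.4 mean 0.4 z max 53.3 med 51.6
-0.195 17 t -5.3..5.9 mean -0.4 z max 54.4 med 51.8
-0.175 20 t -5.7..7.3 mean 0.5 z max 54.1 med 52.7
-0.155 17 t -6.1..7.7 mean 0.2 z max 53.6 med 51.4
-0.135 20 t -5.3..6.4 mean 0.2 z max 53.6 med 51.4
-0.115 14 t -4.0..5.7 mean 1.4 z max 52.8 med 47.8
((514.2713623046875, 7.142948150634766), (98.95604705810547, 69.99164581298828), 79.50453186035156) 0.4034144895006522 1.001775486702504 0.08081586107899608
handle t [-14.49123902  15.257287  ] z [15.18022664 79.73643932]
```

Run:
```python
from h import *
robot.servo_line(loc(-.195,.0305),speed=.08)
print(robot.read_force(),robot.read_position(),robot.read_t())
for l in (-.17,-.14,-.115,-.098):
    robot.servo_line(loc(l,.0305),speed=.05)
    print(l,np.round(robot.read_force(),1),np.round(np.array(robot.read_position())-loc(l,.0305),4),robot.read_grip_width()*88,robot.read_t())
im,d,c=grab('side'); save(im[100:300,200:480],'s4.png'); np.savez('side4.npz',im=im,d=d,**c)
im,d,c=grab('top'); save(im,'t4.png'); np.savez('top4.npz',im=im,d=d,**c)
```

```text
[-0.31455576 -0.53565955 -2.1224937 ] [ 0.47744358 -0.18553988  0.03047303] 10.0667
-0.17 [-1.2 -3.9 -1.7] [-0.0003 -0.0002 -0.    ] 29.94559643731379 10.7167
-0.14 [-1.4 -3.7 -2.3] [-0.0003 -0.0001 -0.0001] 30.120397054095825 11.4667
-0.115 [ 0.1 -0.7 -2.2] [0.0003 0.0003 0.0001] 30.15543002158767 12.1167
-0.098 [-0.8 -0.5 -2.8] [0.0002 0.0004 0.    ] 29.923692413490556 12.6083
```

View pics/s4.png

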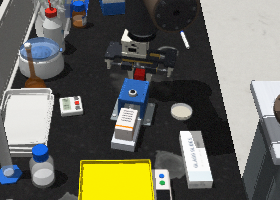

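View pics/t4.png

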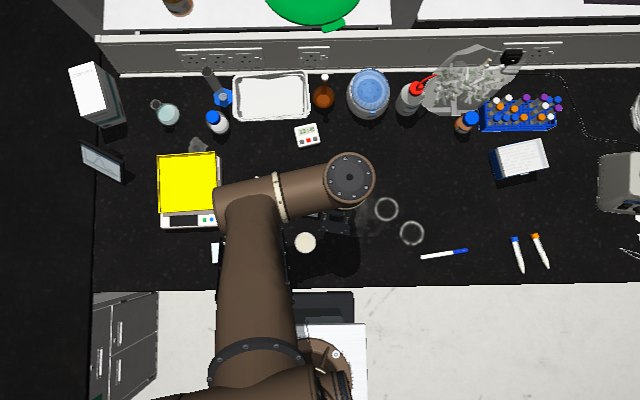

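The side view shows the cartridge (with its orange band) out on the ledge at about (125,125) in the crop. Measuring how far it is out.

Run:
```python
from h import *
z=np.load('side4.npz');im,d=z['im'],z['d'];c=dict(f=float(z['f']),cx=float(z['cx']),cy=float(z['cy']),T=z['T'])
P=cloud(d,c);l=(P[...,:2]-ORG); s=l@YD;t=l@ND
m=(abs(t)<.045)&(s>.03)&(s<.18)&(abs(P[...,2]-.063)<.008)&(d>0)
q=cv2.minAreaRect(P[m][:,:2].astype(np.float32)*1000);print(m.sum(),q,'lat,s',(np.array(q[0])/1000-ORG)@ND*1e3,(np.array(q[0])/1000-ORG)@YD*1e3)
print('s range',np.percentile(s[m],[1,99]),'z',np.median(P[m][:,2]))
m=(abs(t)<.03)&(s>.03)&(s<.18)&(abs(P[...,2]-.043)<.012)&(d>0); print('front s',np.median(s[m]))
cv2.imwrite('pics/s4b.png',cv2.resize(cv2.cvtColor(im,cv2.COLOR_RGB2BGR)[150:260,270:400],None,fx=5,fy=5))
```

```text
467 ((528.9710083007812, 90.36803436279297), (106.23358154296875, 68.68991088867188), 79.80945587158203) lat,s -0.6046453222607949 85.50904371167562
s range [0.03828477 0.13797787] z 0.06302139419098174
front s 0.1348621838014446
```

View pics/s4b.png

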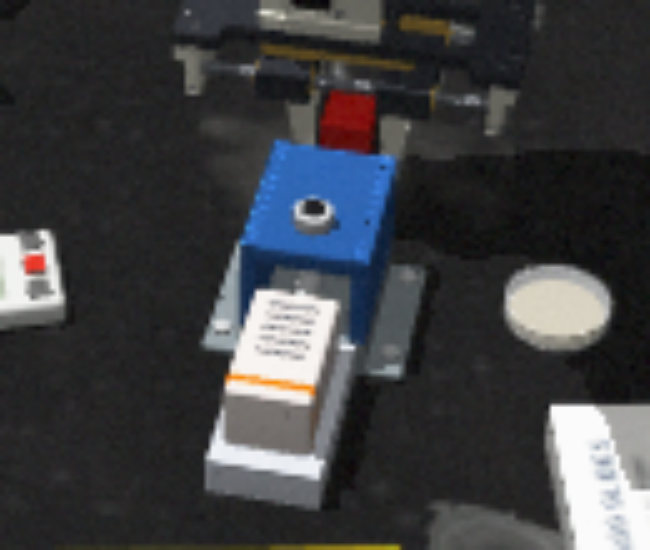

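Run:
```python
from h import *
robot.servo_line(loc(-.215,.0305),speed=.10)
print(np.round(robot.read_force(),1),robot.read_t())
robot.servo_line(loc(-.33,.0305),speed=.15)
robot.servo_line(loc(-.33,.0280),speed=.02)
print(np.round(robot.read_force(),1),robot.read_position(),robot.read_t())
robot.move_gripper(0.7); 
robot.servo_line(loc(-.33,.13),speed=.15)
print(robot.read_t())
robot.goto(loc(.06,.22),down(169.3))
print(robot.read_t())
for n in ['wrist','side']:
    im,d,c=grab(n); save(im,n+'5.png'); np.savez(n+'5.npz',im=im,d=d,**c)
```

```text
[-0.9  0.1 -1.5] 14.025
[ 0.1  0.2 -2.5] [ 0.45258111 -0.31741308  0.02792265] 15.2167
16.7917
18.275
```

View pics/wrist5.png

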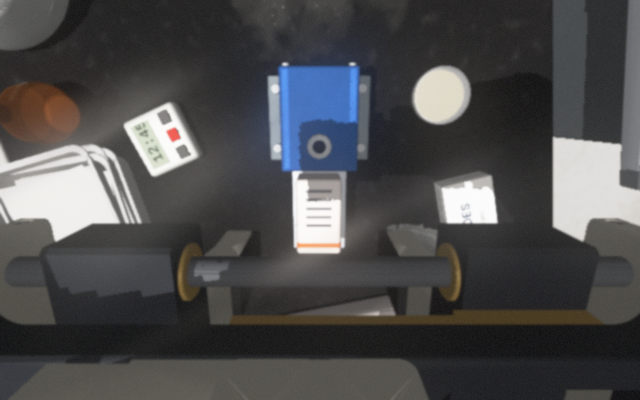

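View pics/side5.png

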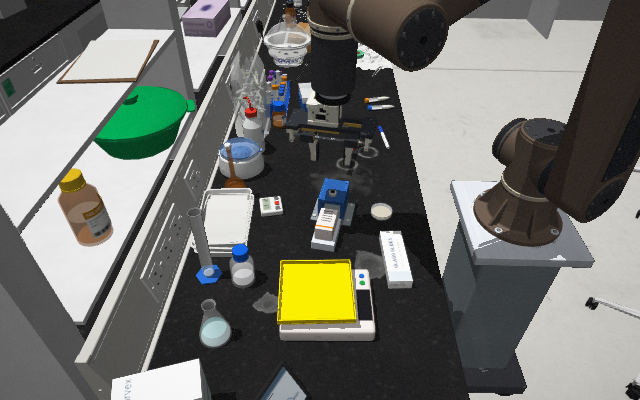

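Run:
```python
from h import *
z=np.load('wrist5.npz');im,d=z['im'],z['d'];c=dict(f=float(z['f']),cx=float(z['cx']),cy=float(z['cy']),T=z['T'])
P=cloud(d,c);l=(P[...,:2]-ORG); s=l@YD;t=l@ND
m=((abs(t)<.045)&(s>.03)&(s<.18)&(abs(P[...,2]-.065)<.006)&(d>0)).astype(np.uint8)
m=cv2.morphologyEx(m,cv2.MORPH_OPEN,np.ones((3,3)))
cs,_=cv2.findContours(m,cv2.RETR_EXTERNAL,cv2.CHAIN_APPROX_NONE);ct=max(cs,key=cv2.contourArea)[:,0]
q=np.array([ray(u,v,.065,c)[:2] for u,v in ct])*1000
r=cv2.minAreaRect(q.astype(np.float32));print(r,cv2.boundingRect(ct),'lat,s',(np.array(r[0])/1000-ORG)@ND*1e3,(np.array(r[0])/1000-ORG)@YD*1e3, np.median(P[...,2][m>0]))
```

```text
((531.2696533203125, 96.89116668701172), (78.91500091552734, 45.53293991088867), 79.20256042480469) (296, 178, 46, 75) lat,s 0.44290478829191354 92.34553864774954 0.06440854261477352
```

Cartridge is at s=92 mm, square on the ledge. I have time for a wrist look at the tray before picking.

Run:
```python
from h import *
robot.goto([.55,.40,.30],down(183)); print(robot.read_t())
im,d,c=grab('wrist'); save(im,'w6.png'); np.savez('w6.npz',im=im,d=d,**c)
im2,d2,c2=grab('top'); save(im2,'t6.png')
P=cloud(d,c);hsv=cv2.cvtColor(im,cv2.COLOR_RGB2HSV);H,S=hsv[...,0].astype(int),hsv[...,1]
m=((abs(H-30)<8)&(S>120)&(d>.2)).astype(np.uint8)
cs,_=cv2.findContours(m,cv2.RETR_EXTERNAL,cv2.CHAIN_APPROX_NONE);ct=max(cs,key=cv2.contourArea)[:,0]
q=np.array([ray(u,v,.072,c)[:2] for u,v in ct])*1000
print(cv2.minAreaRect(q.astype(np.float32)),cv2.boundingRect(ct),np.percentile(P[...,2][m>0],[5,50,95]))
P=cloud(d2,c2);hsv=cv2.cvtColor(im2,cv2.COLOR_RGB2HSV);H,S=hsv[...,0].astype(int),hsv[...,1]
m=(((H<8)|(H>172))&(S>150)&(P[...,2]>.06)&(P[...,2]<.09)&(P[...,0]>.4)&(P[...,0]<.6)&(P[...,1]<-.1))
print('tool',m.sum(),cv2.minAreaRect(P[m][:,:2].astype(np.float32)*1000),np.median(P[m][:,2]))
```

```text
19.675
((561.2928466796875, 327.4700927734375), (183.6621856689453, 185.8743438720703), 2.8338379859924316) (235, 20, 162, 169) [-0.00069325  0.06036712  0.07066338]
tool 172 ((453.0274963378906, -317.1215515136719), (41.095970153808594, 29.94061851501465), 78.92867279052734) 0.07381450490155339
```

View pics/w6.png

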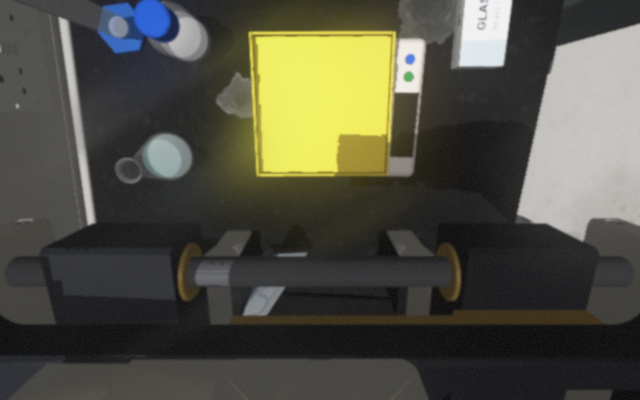

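View pics/t6.png

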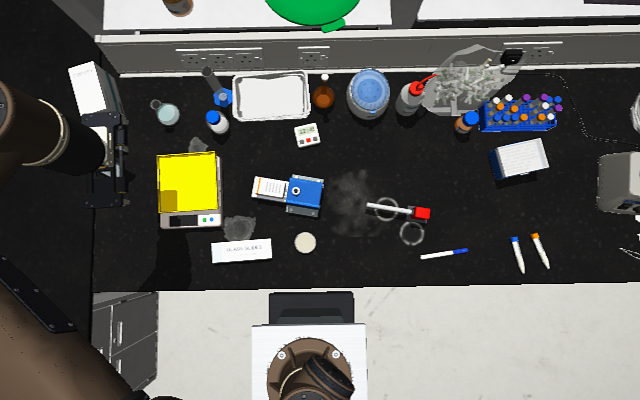

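Tool stands at (422,213) in the top view, upright and clear; the cartridge is on the ledge. Yellow glow on the worktop spoiled the tray mask, so I'm redoing it with a height filter.

Run:
```python
from h import *
z=np.load('w6.npz');im,d=z['im'],z['d'];c=dict(f=float(z['f']),cx=float(z['cx']),cy=float(z['cy']),T=z['T'])
P=cloud(d,c);hsv=cv2.cvtColor(im,cv2.COLOR_RGB2HSV);H,S=hsv[...,0].astype(int),hsv[...,1]
m=((abs(H-30)<8)&(S>120)&(d>.2)&(P[...,2]>.054)).astype(np.uint8);m=cv2.morphologyEx(m,cv2.MORPH_OPEN,np.ones((3,3)))
cs,_=cv2.findContours(m,cv2.RETR_EXTERNAL,cv2.CHAIN_APPROX_NONE);ct=max(cs,key=cv2.contourArea)[:,0]
q=np.array([ray(u,v,.072,c)[:2] for u,v in ct])*1000
print(cv2.minAreaRect(q.astype(np.float32)),cv2.boundingRect(ct))
# balance case z ~40
w=((abs(P[...,2]-.040)<.006)&(d>.2)&(P[...,0]>.38)&(P[...,0]<.7)&(P[...,1]>.2)&(P[...,1]<.45))
x=P[w];print(w.sum(),np.percentile(x[:,0],[1,99]),np.percentile(x[:,1],[1,99]))
```

```text
((550.3890380859375, 324.22552490234375), (159.51673889160156, 158.84658813476562), 2.8931689262390137) (249, 31, 146, 145)
3870 [0.4281712  0.69768507] [0.24066112 0.40333059]
```

Run:
```python
from h import *
R=down(169.2)
p=loc(.0923,.031,.0004)
robot.goto([p[0],p[1],.13],R)
robot.servo_line(p,speed=.12)
robot.move_gripper(0.0); print(robot.read_grip_width()*88,np.round(robot.read_force(),1),robot.read_position(),robot.read_t())
robot.servo_line([p[0],p[1],.15],speed=.15)
robot.dwell(.1);print('held',robot.read_grip_width()*88,np.round(robot.read_force(),1),robot.read_t())
t=[.5507,.3238]
R2=down(183)
robot.goto([*t,.14],R2)
robot.servo_line([*t,.072],speed=.10)
robot.dwell(.2);f0=np.array(robot.read_force());print(np.round(f0,2),robot.read_position())
zz=.072
while zz>.0660:
    zz-=.0006; robot.servo_line([*t,zz],speed=.01)
    f=np.array(robot.read_force())
    if f[2]-f0[2]>0.8: break
print(zz,np.round(f,2),robot.read_position(),robot.read_t())
im,d,c=grab('side'); save(cv2.resize(im[180:380,200:440],None,fx=2.5,fy=2.5),'s7.png')
```

```text
46.3920742239622 [-1.9  0.5  5.5] [0.5314963  0.09698525 0.03160896] 22.475
held 46.01359611767737 [-0.3  1.1 -2.2] 23.5167
[-0.25 -0.12 -3.2 ] [0.55102601 0.32415581 0.07279002]
0.07139999999999999 [ 0.44  0.49 -2.38] [0.5506774  0.32385985 0.07151836] 25.7083
```

View pics/s7.png

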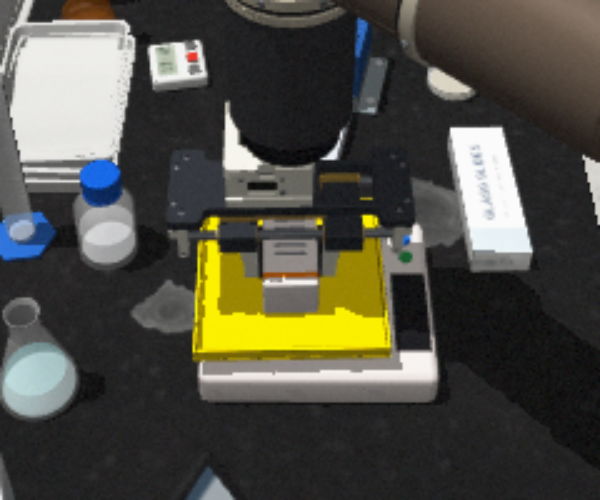

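Held level over the tray, with about 4 mm still to go; that stop was force noise. Continuing down with averaged force.

Run:
```python
from h import *
t=[.5507,.3238]
def F():
    a=[]
    for _ in range(5): robot.dwell(.02); a.append(robot.read_force()[2])
    return np.mean(a)
robot.servo_line([*t,.069],speed=.02); robot.dwell(.2); f0=F(); print(f0)
zz=.069
while zz>.0658:
    zz-=.0005; robot.servo_line([*t,zz],speed=.01); f=F(); print(round(zz,4),round(f,2),robot.read_position()[2])
    if f-f0>1.2: break
robot.dwell(.1); print(F(),robot.read_position(),robot.read_t())
im,d,c=grab('side'); save(cv2.resize(im[180:380,200:440],None,fx=2.5,fy=2.5),'s8.png')
```

```text
-2.125702036240259
0.0685 -2.07 0.0684878596763596
0.068 -2.42 0.0680147316489965
0.0675 -0.42 0.06766296506132442
0.20104251451112445 [0.55080497 0.3238804  0.06767171] 27.4917
```

View pics/s8.png

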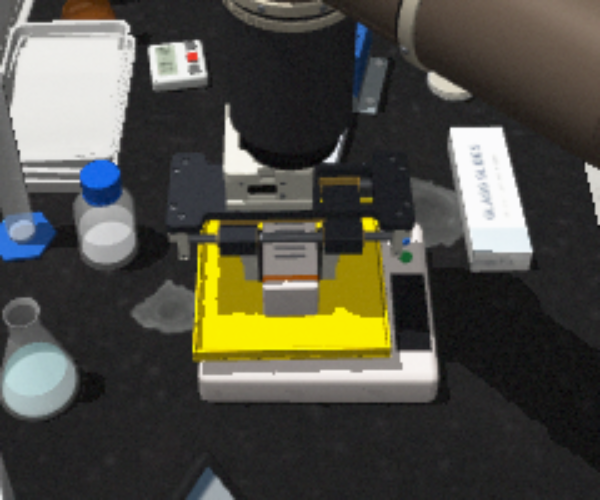

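Run:
```python
from h import *
t=[.5507,.3238]
robot.move_gripper(0.68)
robot.servo_line([*t,.20],speed=.12)
robot.goto([.40,.45,.35],down(183)); robot.dwell(.3)
print(robot.read_t(),robot.read_force())
im,d,c=grab('top'); save(im,'t9.png'); 
im2,d2,c2=grab('side'); save(im2,'s9.png')
for n,im,d,c in (('top',im,d,c),('side',im2,d2,c2)):
    P=cloud(d,c);hsv=cv2.cvtColor(im,cv2.COLOR_RGB2HSV);H,S,V=[hsv[...,i].astype(int) for i in range(3)]
    x,y,z=P[...,0],P[...,1],P[...,2]
    near=(x>.43)&(x<.67)&(y>.2)&(y<.45)&(d>0)
    m=near&(abs(H-30)<8)&(S>120)&(z>.05)
    print(n,'tray',cv2.minAreaRect(P[m][:,:2].astype(np.float32)*1000))
    A=P[m&(z<.066)]; k=np.linalg.lstsq(np.c_[A[:,:2]-[.55,.324],np.ones(len(A))],A[:,2],rcond=None)[0]; print('floor tilt deg',np.degrees(k[:2]),'z',k[2])
    m=near&(abs(z-.101)<.006); print('cart',m.sum(),cv2.minAreaRect(P[m][:,:2].astype(np.float32)*1000),np.median(z[m]))
    A=P[m]; k=np.linalg.lstsq(np.c_[A[:,:2]-[.55,.324],np.ones(len(A))],A[:,2],rcond=None)[0]; print('cart tilt',np.degrees(k[:2]))
```

```text
30.5833 [-0.54916006 -0.00153811 -0.74360536]
top tray ((551.21875, 323.03216552734375), (160.5699462890625, 161.95994567871094), 2.9773547649383545)
floor tilt deg [0.00671697 0.04008856] z 0.060995056945605274
cart 515 ((551.4378662109375, 323.65997314453125), (46.971900939941406, 80.2901840209961), 3.647127866744995) 0.10115909102955589
cart tilt [0.43010291 0.22569962]
side tray ((551.2911376953125, 326.87994384765625), (159.98446655273438, 162.89553833007812), 3.053368091583252)
floor tilt deg [ 0.10029322 -0.03198797] z 0.05970440749378775
cart 670 ((551.4094848632812, 327.4720764160156), (45.13568878173828, 82.5242919921875), 3.306558847427368) 0.09915126490183185
cart tilt [-0.01080493 -0.45534882]
```

View pics/t9.png

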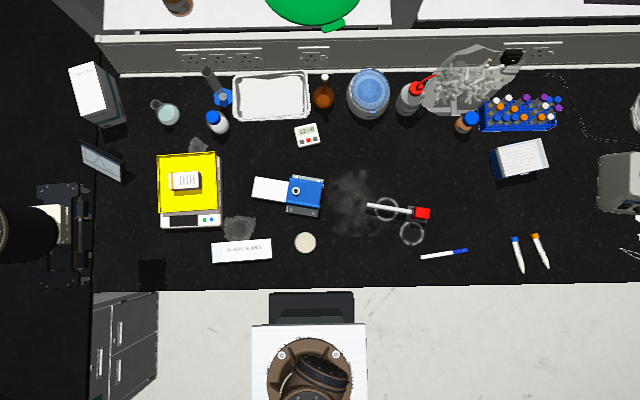

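View pics/s9.png

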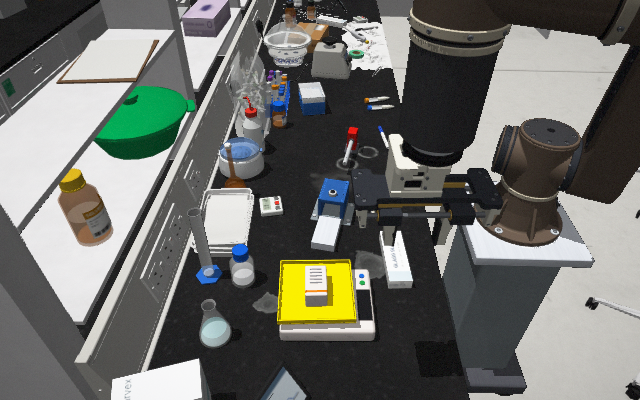

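The cartridge lies in the middle of the tray (top view (186,180)). The tray is level and has not moved, the tool stands upright at (422,213), and the bystanders are where they were. Handing in.

```bash
python3 -c "
from rig import robot
robot.job_done(); print(robot.read_t())"
```

```text
the job is handed in; nothing more can be done
the job is handed in; nothing more can be done
```

The job is done and handed in at about 30.6 s of the 51 s allowed. I pushed the cartridge out with the pin to about 92 mm from its place in the pocket, where it stayed on the ledge. I then drew the pin back out, stood the tool upright, and laid the cartridge in the tray and let go.

Last checks, from the top and side cameras after release:
- **Cartridge:** it lies flat, within about 1 mm of the tray's centre and within about 1° of square with it.
- **Tray:** it has not moved measurably. The fitted floor tilt is 0.1° or less.
- **Tool:** it stands upright at about (0.453, -0.317). Its pin tip is about 130 mm behind the dryer's back.
- **Bystanders:** they look unmoved in both pictures. I did not re-measure each one.
- **Forces:** the largest wrist force I read was about 6 N. I only sampled it between moves, so brief peaks could have been missed.

Two things disagreed:
- **Camera offset:** the side camera reads y about 4 mm larger than the top camera. The wrist camera mostly agreed with the top camera, so I worked from those two.
- **False stop:** force noise first stopped the lowering about 4 mm above the tray floor. I continued with averaged force until real contact, then released.

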